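# Clamp the painted jar in its cradle

### The job

One of the two painting cradles has the glass jar lying in it: push its clamp strap over with a finger until the pad lies down on the jar, and then push that cradle's cam lever fully down to lock it. Only push with the fingers: do not lift or shove the jar, and leave the empty cradle and the other things on the table as they are.

Things in the scene. Friction and masses are not known exactly. Their poses are not given: they have to be found in the camera images.
- cradle: The cradle holding the jar, wooden, fixed. Base 150 mm (x) by 185 mm (y -105 to +80), 10 mm thick, V supports along x. Origin on the table under the jar axis, z up. Strap hinge (axis x) at y +57, z 94, cheeks up to z 102; strap closes towards -y. Lever pivot (axis x) at y -85, z 70, cheeks up to z 82; lever points to -y. Both centred on x = 0. Turned up to 0.35 rad either way.
- strap (a joint): hinge angle (rad) of the clamp strap of the cradle with the jar: 0 = closed, level across the cradle (pad resting on the jar, if there is one; stop at -0.06), pi/2 = upright; starts 1.55 to 1.95 (upright or leaning back). Stiff hinge, 0.12 N m (1 to 2 N at the free end): it stays where it is left
- strap_hinge (a point): on the hinge axis of that strap, at mid width (94 mm above the table)
- strap_end (a point): middle of the free end of that strap, 135 mm from the hinge axis. The strap is a straight flat steel bar 24 mm wide and 4 mm thick centred on the line from hinge to this point, with a rubber pad 5 mm thick on its inner side 42 to 72 mm from the hinge and a cross pin, 6 mm thick and 44 mm long, 127 mm from the hinge
- lever (a joint): angle (rad) of the cam lever of the cradle with the jar: 0 = raised, pointing outwards (away from the jar) and 1.1 rad above level; 1.1 = fully down, level, at its stop; starts 0 to 0.2. Stiff pivot, 0.25 N m (4 N at the grip): it stays where it is left. Going down, claws on its hub close over the strap's cross pin
- lever_pivot (a point): on the pivot axis of that cam lever, at mid width (70 mm above the table)
- lever_tip (a point): middle of the outer end of that cam lever, 72 mm from its pivot. The black grip is 28 mm wide, 8 mm thick and lies 48 to 72 mm from the pivot, centred on the line from pivot to this point
- jar: clear glass jar with painted gold bands, loose, 70 mm diameter, 110 mm long, 0.2 to 0.3 kg, lying along the cradle's x in its V supports, neck towards the robot; origin on its axis, 52 mm above the table; the top of the jar is 87 mm above the table
- spare: The empty cradle, same make, wooden, fixed. Base 150 mm (x) by 185 mm (y -105 to +80), 10 mm thick, V supports along x. Origin on the table under the jar axis, z up. Strap hinge (axis x) at y +57, z 94, cheeks up to z 102; strap closes towards -y. Lever pivot (axis x) at y -85, z 70, cheeks up to z 82; lever points to -y. Both centred on x = 0. Leave alone. Either may be left or right.
- spare_strap (a joint): hinge angle (rad) of the clamp strap of the empty cradle: 0 = closed, level across the cradle (pad resting on the jar, if there is one; stop at -0.06), pi/2 = upright; starts 1.55 to 1.95 (upright or leaning back). Stiff hinge, 0.12 N m (1 to 2 N at the free end): it stays where it is left (leave alone)
- spare_lever (a joint): angle (rad) of the cam lever of the empty cradle: 0 = raised, pointing outwards (away from the jar) and 1.1 rad above level; 1.1 = fully down, level, at its stop; starts 0 to 0.2. Stiff pivot, 0.25 N m (4 N at the grip): it stays where it is left. Going down, claws on its hub close over the strap's cross pin (leave alone)
- paint_pot: small closed paint pot, 36 mm diameter, 60 mm tall, standing between the cradles; origin at its underside
- varnish: small bottle, 36 mm diameter, 75 mm tall, on the robot's side of the cradles; origin at its underside
- tape: roll of masking tape lying flat between the cradles, 96 mm outside diameter, 24 mm high; origin at its underside
- palette: round white ceramic palette, 170 mm diameter, 12 mm high, beyond the cradles; origin at its underside
- water_jar: open glass jar, 84 mm diameter, 100 mm tall, beyond the cradles; origin at its underside
- small_jar: open glass jar, 60 mm diameter, 55 mm tall, beyond the cradles; origin at its underside
- brush: paint brush with a blue handle, 190 mm long, lying on the robot's side of the cradles; origin at its underside
Mind the look-alikes: they are no part of the job. What is shaped like the jar but red is not meant.

How it is judged (in metres and radians):
On the way, in this order (a step that is already met when the one before it is completed fails the run):
1. the strap lies down on the jar, the lever still up (value of joint strap below 0.06 rad and value of joint lever below 0.6 rad), for 0.2 s.
2. the cam lever is fully down, the strap still on the jar (value of joint lever above 0.98 rad and value of joint strap below 0.06 rad), for 0.2 s.
At the end, for the whole second after the job is handed in: The strap of the jar's cradle is closed on the jar (angle below 0.06 rad), its cam lever is down (above 0.98 of 1.1 rad), both at rest; the jar lies still in the V supports within 20 mm of where it was (all of step 2 and velocity of joint strap between -0.05 and 0.05 rad/s and velocity of joint lever between -0.05 and 0.05 rad/s and z of jar in the frame of cradle between 0.046 and 0.058 m and linear speed of jar below 0.02 m/s and distance of jar from where it was at the start of the episode below 0.02 m); the robot touches nothing.
It fails at once if the cam lever is pushed down before the strap lies on the jar (value of joint lever above 0.6 rad and value of joint strap above 0.15 rad).
It fails at once if the jar is lifted or shoved in its cradle (more than 20 mm) (distance of jar from where it was at the start of the episode above 0.02 m).
It fails at once if the empty cradle's strap or lever is worked (value of joint spare_strap below 1.3 rad or value of joint spare_lever above 0.5 rad).
It fails at once if another thing on the table is moved by more than 30 mm or tipped (distance of any of paint_pot, varnish, tape, palette, water_jar, small_jar, brush from where it was at the start of the episode above 0.03 m or angle between any of paint_pot, varnish, tape, palette, water_jar, small_jar's own z axis and vertical above 0.5 rad).
It also fails if it takes over 48 s, if anything falls off the work surface, if the arm or the gripper's body presses on something with over 40 N, if the wrist force passes 120 N, or if a joint passes its speed limit or range.

### The arm

A 6-joint arm with a two-finger parallel gripper is mounted at the origin on the work surface. World frame = base frame: x ahead of the robot, y to its left, z up, the work surface at z = 0. Lengths are in mm, angles in rad, forces in N, time in s.
With the tool pointing down it reaches from about 350 to 975 mm from the base axis. Payload 7.1 kg.
Tool frame: the origin (TCP) lies at the centre of the arm's flange, where the gripper is bolted on; the fingertips stand 182 mm ahead of it and the grasp point (between the pads) lies 163 mm ahead of it (arm.tcp_to_grasp is the distance from the TCP to the grasp point, in mm); x points along the fingers, z is the direction in which the jaws open and shut, and the axes are right-handed (so a half turn about x gives the same grasp; the last joint's range is limited). The gripper opens to 88 mm and grips with 3 to 60 N. Pads are 20 mm wide; open, the fingers measure 115 mm over their backs; the gripper's body (75 mm by 178 mm) begins 61 mm behind the grasp point.
Start: joints at [1.091, 0.423, 1.63, -0, 1.089, -0.019], TCP at [277.884, 559.81, 404.675] pointing down, gripper open.
Joint ranges: [-3, 3], [-0.9, 2.11], [0.09, 2.58], [-1.31, 4.45], [0.11, 2.69], [-2.54, 2.54]. Speed limits (rad/s): [2.39, 2.39, 3.01, 3.14, 3.14, 3.14].

### API

Orientations are given as a 3x3 rotation matrix whose columns are the frame's x, y, z axes.
In Python, from station import arm gives the robot as it stands. The module is installed in compiled form; this text tells all that it offers.
- The arm moves only by the tool jog_arm, never from a script. Its argument "steps" is a list of rows, each an object with "dr": the turn, a rotation vector about the tool's x, y, z in rad, a list of three; "dp": the shift along the tool's x, y, z in mm, a list of three; "claw": the opening, from 0 (shut) to 1 (fully open). In form: [{"dr": [wx, wy, wz], "dp": [dx, dy, dz], "claw": claw}, ...]. A call has 1 to 12 rows; each row shifts and turns the pose as measured when the row begins, along the tool's axes as they then stand; what a row does not reach is not made up. A row lasts 1/12 s, in which the tool goes at most 41.7 mm and 7.16 degrees, less where a joint would pass 70% of its speed; a pose out of reach is approached as far as the arm can. A call is refused whole if a number of a shift passes 41.7 or a number of a turn 0.125, either way. A call with a gripper value outside its range is refused whole. The fingers move at their own pace and stop on an object; "squeeze" is the grip in N (left out, the last holds). Time passes only in rows, so rows that do not move let the fingers close. It gives the time, the measured TCP pose, the force and the opening at its end, in the units of the state.
- arm.state(): the state, without advancing time (a new reading comes with each control period).
- arm.snapshot(name): name is "side" or "top" or "wrist"; returns the picture (480x640x3 uint8, red, green, blue); there is no depth.
- arm.camera_info(name): a dict with "intrinsics" (3x3 intrinsics, pixels), "camera_from_world" (4x4, takes a point from world to camera coordinates); the wrist camera has in their place "hand_eye" (4x4, takes a point from camera to tool coordinates, whose origin is the TCP and whose axes are the tool frame's). Camera axes: x right, y down, z forward; pixel columns grow to the right and rows downward; lengths in mm; the calibration is good to about 2 mm. The wrist camera is an equidistant fisheye: a pixel r from the principal point sees the ray r / f radians off the axis. A picture is of the moment at which its call begins: read the wrist's pose just before it. camera_info takes no time and is no camera call.
- arm.job_done(): hands the job in, once; it reports no verdict.
The state is a dict: "time_s": time; "qpos": joint angles; "qvel": joint speeds; "joint_efforts": joint torques, N m; "eef_pos": TCP position; "eef_rot": TCP orientation; "force": force on the tool from outside, world axes, zero at the start; "moment": the same for the moment, N m; "width": opening from 0.0 (shut) to 1.0 (fully open).
Only numpy, scipy, OpenCV 4.12 (cv2) and the standard library are available. Lean on these libraries where they do the work, as an engineer would, in place of code of your own. Each camera call takes 0.05 s, during which the arm holds its last target.

## Working session

There is one attempt and no reset: what is moved stays moved. The work goes in short steps, Python scripts to look and compute and a tool call to move; the robot and the scene stay as the last step left them, time stands still between calls to the robot, and variables do not carry over. Pictures are saved under pics/ and viewed, and the job is handed in when it is done.

Besides the shell and the picture viewer there is one more tool, called after "Request:" as name(argument=value, ...) on one line, values as JSON. jog_arm: Moves the arm, as the interface text tells. Its arguments: {"type":"object","properties":{"steps":{"type":"array"},"squeeze":{"type":"number"}},"required":["steps"]}

```bash
mkdir -p pics
python3 - <<'E'
from station import arm
import cv2,numpy as np
np.set_printoptions(precision=4,suppress=True)
s=arm.state();print(s)
for n in("side","top","wrist"):
    cv2.imwrite(f"pics/{n}0.png",arm.snapshot(n)[:,:,::-1]); print(n,arm.camera_info(n))
E
```

```text
{'time_s': 0.0, 'qpos': array([ 1.091 ,  0.4238,  1.6306,  0.    ,  1.0886, -0.019 ]), 'qvel': array([ 0.001 , -0.0008, -0.0011, -0.0001, -0.0016,  0.0019]), 'joint_efforts': array([ -0.0033, -54.4633, -27.3667,   0.0644,   0.0228,  -0.0001]), 'eef_pos': array([277.7669, 559.5883, 403.9427]), 'eef_rot': array([[-0.0007, -0.8957,  0.4447],
       [-0.0013,  0.4447,  0.8957],
       [-1.    ,  0.    , -0.0015]]), 'force': array([-0.2797,  0.1982, -0.9443]), 'moment': array([0.006 , 0.0004, 0.0306]), 'width': 1.001310463880704}
side {'intrinsics': array([[561.1064,   0.    , 318.6775],
       [  0.    , 561.1064, 239.1151],
       [  0.    ,   0.    ,   1.    ]]), 'camera_from_world': array([[   0.8473,   -0.531 ,    0.0092, -478.8463],
       [  -0.3295,   -0.5391,   -0.7751,  279.5414],
       [   0.4166,    0.6537,   -0.6318, 1010.4771],
       [   0.    ,    0.    ,    0.    ,    1.    ]])}
top {'intrinsics': array([[499.1361,   0.    , 314.0152],
       [  0.    , 499.1361, 241.0629],
       [  0.    ,   0.    ,   1.    ]]), 'camera_from_world': array([[  0.0126,  -0.9992,   0.0377, -11.4391],
       [ -0.9848,  -0.0189,  -0.1725, 561.0868],
       [  0.173 ,  -0.0349,  -0.9843, 930.4563],
       [  0.    ,   0.    ,   0.    ,   1.    ]])}
wrist {'intrinsics': array([[371.6483,   0.    , 321.3387],
       [  0.    , 371.6483, 244.5994],
       [  0.    ,   0.    ,   1.    ]]), 'hand_eye': array([[-0.0003, -0.2937,  0.9559, 20.1336],
       [-0.0009, -0.9559, -0.2937, 81.182 ],
       [ 1.    , -0.0009,  0.    ,  0.3357],
       [ 0.    ,  0.    ,  0.    ,  1.    ]])}
```

View pics/side0.png

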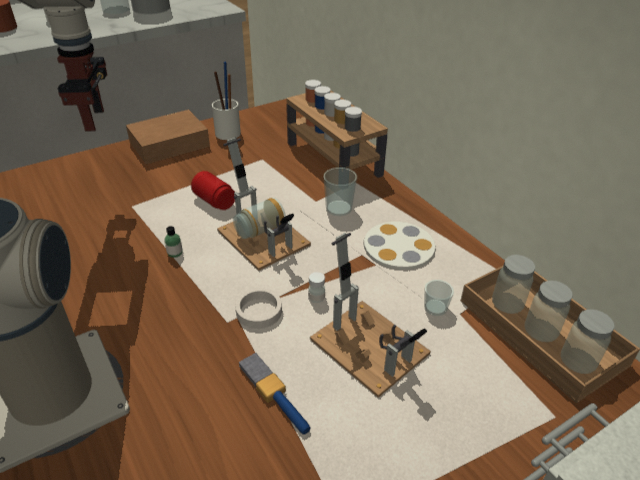

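View pics/top0.png

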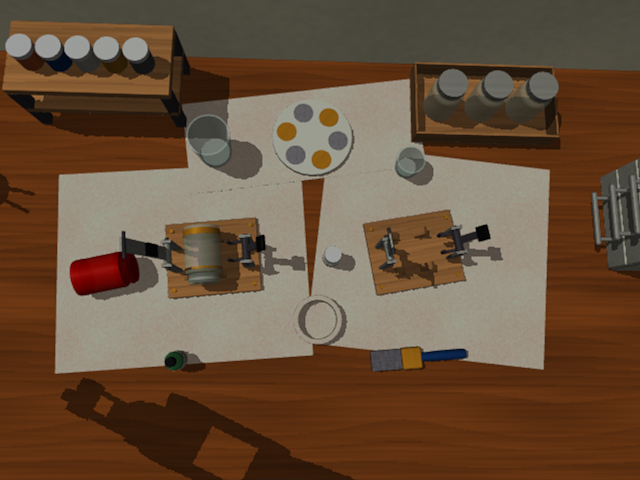

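View pics/wrist0.png

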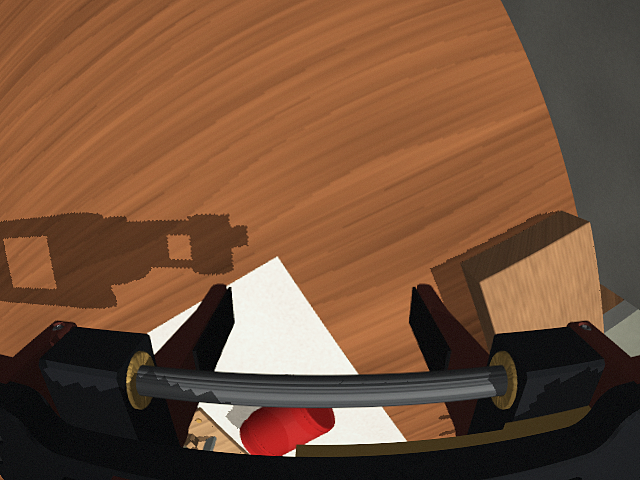

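Candidates for the jar: the clear jar with gold bands in the left cradle (top 202,253), the red one (top 104,274; no), and the glass in the tray (top 452,85 and others; no). Candidates for the cradle: left (top 214,258), right and empty (top 415,252). I choose the left cradle and check it close up.

Run:
```python
import cv2
t=cv2.imread("pics/top0.png");s=cv2.imread("pics/side0.png")
cv2.imwrite("pics/tc.png",cv2.resize(t[205:310,110:310],None,fx=4,fy=4,interpolation=cv2.INTER_CUBIC))
cv2.imwrite("pics/sc.png",cv2.resize(s[130:275,190:330],None,fx=4,fy=4,interpolation=cv2.INTER_CUBIC))
```

```text
(no output)
```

View pics/tc.png

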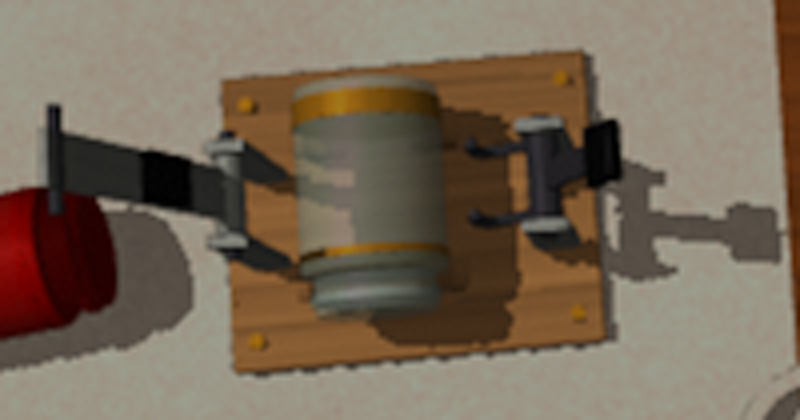

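View pics/sc.png

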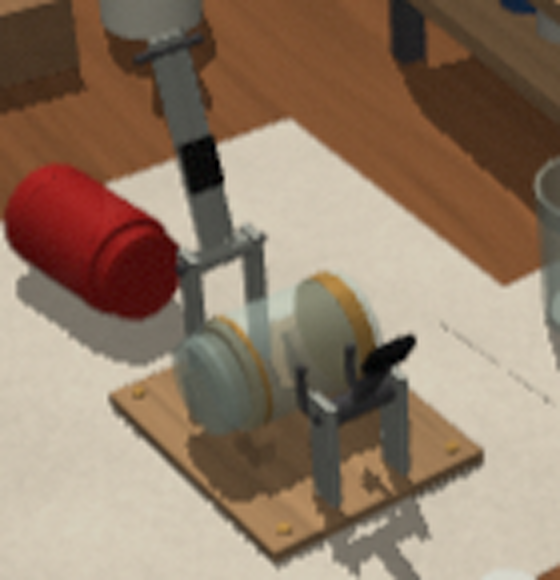

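The crop confirms it: the clear jar with gold bands lies in the left cradle, its strap is up to the left (end pin at crop 55,160), and its lever is up on the right (grip at crop 602,155). Next I fit the pose.

```bash
cat > h.py <<'E'
import numpy as np
from scipy.optimize import least_squares
from station import arm
np.set_printoptions(precision=3,suppress=True)
def ci(n):
    c=arm.camera_info(n);return np.array(c["intrinsics"]),np.array(c["camera_from_world"])
def proj(n,P):
    K,T=ci(n);P=np.atleast_2d(P);q=(P@T[:3,:3].T+T[:3,3])@K.T;return q[:,:2]/q[:,2:]
def ray(n,uv):
    K,T=ci(n);d=np.linalg.inv(K)@[uv[0],uv[1],1];R=T[:3,:3];return -R.T@T[:3,3],R.T@d
def plane(n,uv,z):
    o,d=ray(n,uv);return o+d*(z-o[2])/d[2]
def tri(uvs):
    A=np.zeros((3,3));b=np.zeros(3);
    for n,uv in uvs:
        o,d=ray(n,uv);d=d/np.linalg.norm(d);M=np.eye(3)-np.outer(d,d);A+=M;b+=M@o
    p=np.linalg.solve(A,b)
    return p,[np.linalg.norm(np.cross(p-ray(n,u)[0],ray(n,u)[1]/np.linalg.norm(ray(n,u)[1]))) for n,u in uvs]
E
python3 - <<'E'
from h import *
tc=lambda u,v:(110+u/4-.4,205+v/4-.4)
sc=lambda u,v:(190+u/4-.4,130+v/4-.4)
loc=np.array([[75,80],[75,-105],[-75,-105],[-75,80]])
px=[tc(222,80),tc(585,52),tc(608,338),tc(237,373)]
W=np.array([plane("top",p,10)[:2] for p in px]);print(W)
ps=[sc(483,455),sc(275,553),sc(110,397)];Ws=np.array([plane("side",p,10)[:2] for p in ps]);print(Ws)
def fit(loc,W):
    def f(p):
        c,s=np.cos(p[2]),np.sin(p[2]);return ((loc@np.array([[c,s],[-s,c]])+p[:2])-W).ravel()
    r=least_squares(f,[*W.mean(0),0]);return r.x,r.fun
print(fit(loc,W)); print(fit(loc[[1,2,3]],Ws))
print("pin",tri([("top",tc(55,158)),("side",sc(169,47))]))
print("grip end",tri([("top",tc(607,152)),("side",sc(411,341))]))
print("hinge",tri([("top",tc(228,192)),("side",sc(223,248))]))
print("pin ends",tri([("top",tc(54,105)),("side",sc(203,38))]),tri([("top",tc(55,212)),("side",sc(137,57))]))
E
```

```text
[[596.162 299.022]
 [614.569 115.988]
 [468.511  99.753]
 [448.371 282.263]]
[[611.684 111.649]
 [466.726  98.894]
 [446.185 277.991]]
(array([530.559, 211.684,   0.108]), array([ 0.361,  0.262,  1.845, -0.631, -1.227, -0.524, -0.979,  0.893]))
(array([528.627, 208.511,   0.103]), array([ 2.307,  0.1  , -1.946, -2.515, -0.36 ,  2.415]))
pin (array([520.637, 308.428, 215.492]), [np.float64(0.5338862058901953), np.float64(0.5338862058900709)])
grip end (array([547.627,  92.374, 130.16 ]), [np.float64(5.7024913705749185), np.float64(5.7024913705749025)])
hinge (array([526.017, 270.025,  96.23 ]), [np.float64(0.14619855343669744), np.float64(0.14619855343665594)])
pin ends (array([542.9  , 310.988, 213.668]), [np.float64(0.12748902544674126), np.float64(0.12748902544666962)]) (array([499.192, 306.329, 216.22 ]), [np.float64(0.09956928156791052), np.float64(0.09956928156788994)])
```

Fit: cradle origin is about (530, 211), yaw about 0.107. Strap is at about 1.88 rad with its pin at (520, 308, 215). Hinge and pin agree across both views. First I turn the jaws to lie along cradle x and shut them.

Request:
jog_arm(steps=[{"dr":[0.125,0,0],"dp":[0,0,0],"claw":0},{"dr":[0.125,0,0],"dp":[0,0,0],"claw":0},{"dr":[0.125,0,0],"dp":[0,0,0],"claw":0},{"dr":[0.125,0,0],"dp":[0,0,0],"claw":0},{"dr":[0.125,0,0],"dp":[0,0,0],"claw":0},{"dr":[0.125,0,0],"dp":[0,0,0],"claw":0},{"dr":[0.125,0,0],"dp":[0,0,0],"claw":0},{"dr":[0.125,0,0],"dp":[0,0,0],"claw":0},{"dr":[0,0,0],"dp":[0,0,0],"claw":0}], squeeze=20)

```text
time_s: 0.9
eef_pos: [277.3, 558.7, 400.9]
eef_rot: [[-0.003, -0.1, 0.995], [-0.006, 0.995, 0.1], [-1.0, -0.006, -0.004]]
force: [0.5, 0.7, 0.3]
width: 0.358
```

```bash
cat >> h.py <<'E'
O=np.array([530,211,0.]);YAW=.107
Rc=np.array([[np.cos(YAW),-np.sin(YAW),0],[np.sin(YAW),np.cos(YAW),0],[0,0,1]])
def rep(target=None):
    s=arm.state();R=np.array(s["eef_rot"]);p=np.array(s["eef_pos"]);tip=p+R[:,0]*182
    print("t",s["time_s"],"tip local",Rc.T@(tip-O),"w",s["width"],"F",s["force"]);
    # rotation to desired orientation x down, z along cradle x
    D=np.column_stack([[0,0,-1],np.cross(Rc[:,0],[0,0,-1]),Rc[:,0]])
    from scipy.spatial.transform import Rotation as Ro
    print("dr needed",Ro.from_matrix(R.T@D).as_rotvec())
    print("tool axes in local (cols)\n",Rc.T@R)
    if target is not None:
        d=R.T@(Rc@(np.array(target,float))+O-tip);print("dp tool to target",d, np.linalg.norm(d)/41.7)
E
python3 -c "
from h import *
rep([0,130,240])"
```

```text
t 0.9 tip local [-214.87   371.597  218.885] w 0.3580907772872569 F [0.483 0.677 0.256]
dr needed [-0.007 -0.004  0.006]
tool axes in local (cols)
 [[-0.004  0.007  1.   ]
 [-0.006  1.    -0.007]
 [-1.    -0.006 -0.004]]
dp tool to target [ -20.521 -240.211  216.474] 7.770068542760991
```

Request:
jog_arm(steps=[{"dr":[0,0,0],"dp":[-4,-24,21.6],"claw":0},{"dr":[0,0,0],"dp":[-4,-24,21.6],"claw":0},{"dr":[0,0,0],"dp":[-4,-24,21.6],"claw":0},{"dr":[0,0,0],"dp":[-4,-24,21.6],"claw":0},{"dr":[0,0,0],"dp":[-4,-24,21.6],"claw":0},{"dr":[0,0,0],"dp":[-4,-24,21.6],"claw":0},{"dr":[0,0,0],"dp":[-4,-24,21.6],"claw":0},{"dr":[0,0,0],"dp":[-4,-24,21.6],"claw":0},{"dr":[0,0,0],"dp":[-4,-24,21.6],"claw":0}])

```text
time_s: 1.65
eef_pos: [499.3, 363.1, 435.7]
eef_rot: [[-0.008, -0.148, 0.989], [-0.009, 0.989, 0.147], [-1.0, -0.008, -0.009]]
force: [0.1, 0.4, -0.0]
width: 0.007
```

```bash
python3 -c "
from h import *
rep([0,125,190])"
```

```text
t 1.65 tip local [-15.794 152.954 253.72 ] w 0.007290746167653601 F [ 0.127  0.443 -0.022]
dr needed [ 0.041 -0.009  0.008]
tool axes in local (cols)
 [[-0.008 -0.041  0.999]
 [-0.008  0.999  0.041]
 [-1.    -0.008 -0.009]]
dp tool to target [ 63.813 -28.072  15.195] 1.7110677896893889
```

Request:
jog_arm(steps=[{"dr":[0.04,-0.009,0.008],"dp":[0,-12,8],"claw":0},{"dr":[0,0,0],"dp":[16,-8,4],"claw":0},{"dr":[0,0,0],"dp":[20,-5,2],"claw":0},{"dr":[0,0,0],"dp":[22,-3,1],"claw":0},{"dr":[0,0,0],"dp":[0,0,0],"claw":0}])

```text
time_s: 2.07
eef_pos: [525.1, 330.4, 378.4]
eef_rot: [[0.007, -0.118, 0.993], [0.002, 0.993, 0.118], [-1.0, 0.002, 0.007]]
force: [-0.8, -0.6, -0.0]
width: -0.001
```

Run:
```python
from h import *
import cv2
rep([0,125,190])
for n in("side","top"): cv2.imwrite(f"pics/{n}1.png",arm.snapshot(n)[130:310,90:330,::-1].repeat(3,0).repeat(3,1))
```

```text
t 2.0667 tip local [  9.203 119.518 196.454] w -0.0009245247619501198 F [-0.762 -0.637 -0.04 ]
dr needed [ 0.012  0.007 -0.002]
tool axes in local (cols)
 [[ 0.007 -0.012  1.   ]
 [ 0.002  1.     0.012]
 [-1.     0.002  0.007]]
dp tool to target [ 6.396  5.578 -9.186] 0.29990786318106477
```

View pics/side1.png

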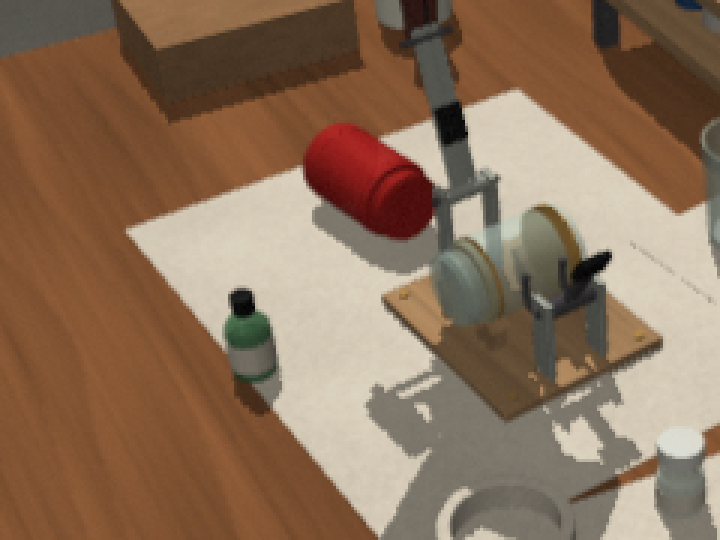

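View pics/top1.png

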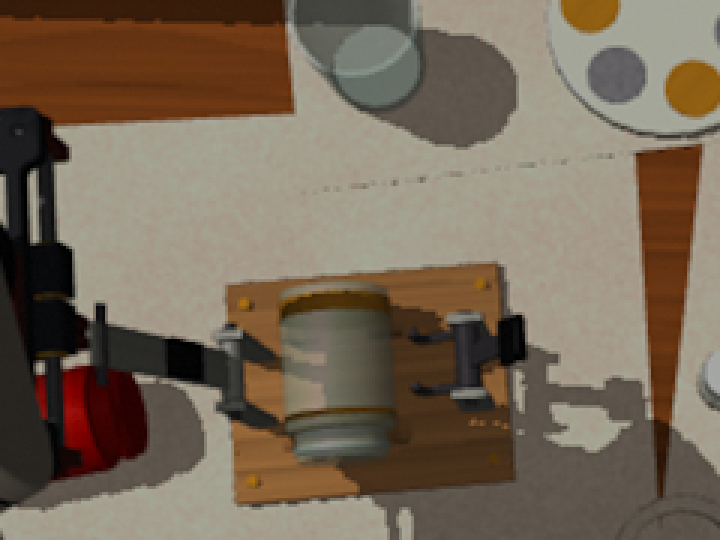

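The fingers stand just behind the strap end and nothing else is touched. I start sweeping it towards -y.

Request:
jog_arm(steps=[{"dr":[0.012,0.007,0],"dp":[1,-10,-5],"claw":0},{"dr":[0,0,0],"dp":[1,-10,-3],"claw":0},{"dr":[0,0,0],"dp":[1,-10,-1],"claw":0},{"dr":[0,0,0],"dp":[0,-10,0],"claw":0},{"dr":[0,0,0],"dp":[0,-10,0],"claw":0},{"dr":[0,0,0],"dp":[1,-12,0],"claw":0},{"dr":[0,0,0],"dp":[1,-12,0],"claw":0},{"dr":[0,0,0],"dp":[2,-12,0],"claw":0}])

```text
time_s: 2.83
eef_pos: [525.9, 241.0, 380.8]
eef_rot: [[0.012, -0.113, 0.994], [0.011, 0.994, 0.113], [-1.0, 0.01, 0.014]]
force: [-0.0, 1.8, 0.1]
width: 0.006
```

Run:
```python
from h import *
import cv2
rep([0,-1,167])
for n in("side",): cv2.imwrite(f"pics/{n}2.png",arm.snapshot(n)[80:310,150:390,::-1].repeat(2,0).repeat(2,1))
```

```text
t 2.8333 tip local [  1.602  32.011 198.807] w 0.0057827975794751945 F [-0.041  1.822  0.081]
dr needed [ 0.006  0.013 -0.01 ]
tool axes in local (cols)
 [[ 0.013 -0.006  1.   ]
 [ 0.01   1.     0.006]
 [-1.     0.01   0.014]]
dp tool to target [ 31.463 -33.302  -2.229] 1.099974246430544
```

View pics/side2.png

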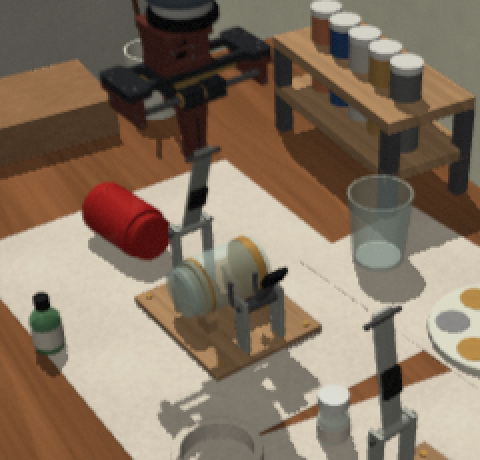

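The strap follows (force 1.8 N, strap now leaning to -y). I continue along the arc.

Request:
jog_arm(steps=[{"dr":[0,0.01,-0.01],"dp":[6,-9,-1],"claw":0},{"dr":[0,0,0],"dp":[9,-9,-1],"claw":0},{"dr":[0,0,0],"dp":[9,-8,0],"claw":0},{"dr":[0,0,0],"dp":[10,-8,0],"claw":0},{"dr":[0,0,0],"dp":[10,-7,0],"claw":0},{"dr":[0,0,0],"dp":[10,-6,0],"claw":0},{"dr":[0,0,0],"dp":[10,-5,0],"claw":0}])

```text
time_s: 3.47
eef_pos: [531.2, 180.9, 311.0]
eef_rot: [[0.004, -0.111, 0.994], [-0.002, 0.994, 0.111], [-1.0, -0.003, 0.004]]
force: [0.1, 0.5, 0.7]
width: 0.004
```

Run:
```python
from h import *
import cv2
rep([0,-33,100])
for n in("side",): cv2.imwrite(f"pics/{n}3.png",arm.snapshot(n)[80:310,150:390,::-1].repeat(2,0).repeat(2,1))
```

```text
t 3.4667 tip local [ -1.301 -30.603 129.023] w 0.0039614735939512815 F [0.053 0.548 0.686]
dr needed [0.004 0.004 0.003]
tool axes in local (cols)
 [[ 0.004 -0.004  1.   ]
 [-0.003  1.     0.004]
 [-1.    -0.003  0.004]]
dp tool to target [29.034 -2.321  1.179] 0.6990587172701778
```

View pics/side3.png

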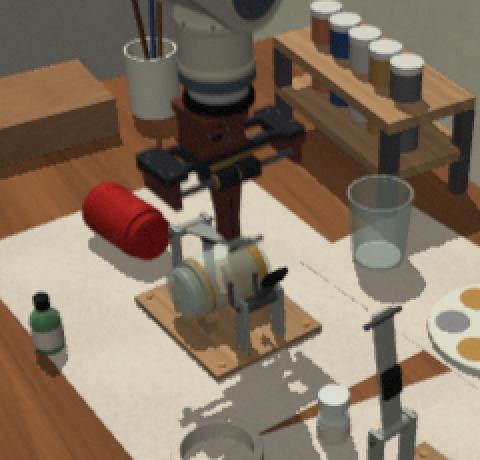

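Request:
jog_arm(steps=[{"dr":[0,0,0],"dp":[8,0,0],"claw":0},{"dr":[0,0,0],"dp":[8,0,0],"claw":0},{"dr":[0,0,0],"dp":[7,0,0],"claw":0},{"dr":[0,0,0],"dp":[4,0,0],"claw":0},{"dr":[0,0,0],"dp":[2,0,0],"claw":0},{"dr":[0,0,0],"dp":[2,0,0],"claw":0}])

```text
time_s: 4.02
eef_pos: [530.8, 179.7, 277.2]
eef_rot: [[-0.001, -0.112, 0.994], [-0.006, 0.994, 0.112], [-1.0, -0.006, -0.002]]
force: [-11.3, -5.6, 38.7]
width: 0.005
```

Run:
```python
from h import *
import cv2
rep([0,-33,96])
for n in("side",): cv2.imwrite(f"pics/{n}4.png",arm.snapshot(n)[160:290,200:340,::-1].repeat(4,0).repeat(4,1))
```

```text
t 4.0167 tip local [ -2.885 -32.239  95.218] w 0.005021804461654417 F [-11.331  -5.635  38.678]
dr needed [ 0.005 -0.002  0.006]
tool axes in local (cols)
 [[-0.002 -0.005  1.   ]
 [-0.006  1.     0.005]
 [-1.    -0.006 -0.002]]
dp tool to target [-0.784 -0.78   2.88 ] 0.07397718679305594
```

View pics/side4.png

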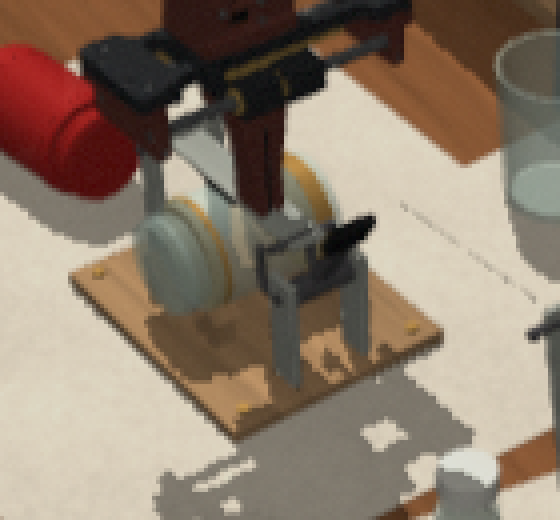

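Strap flat under the finger at z 95 with firm contact. I lift off and move over near the lever, staying above it.

Request:
jog_arm(steps=[{"dr":[0,0,0],"dp":[-0.5,0,0],"claw":0},{"dr":[0,0,0],"dp":[-8,0,0],"claw":0},{"dr":[0,0,0],"dp":[-15,0,0],"claw":0},{"dr":[0,0,0],"dp":[-20,0,0],"claw":0},{"dr":[0,0,0],"dp":[-20,0,0],"claw":0},{"dr":[0,0,0],"dp":[-15,20,0],"claw":0},{"dr":[0,0,0],"dp":[-20,30,0],"claw":0},{"dr":[0,0,0],"dp":[-20,30,0],"claw":0}])

```text
time_s: 4.73
eef_pos: [520.5, 259.6, 398.8]
eef_rot: [[-0.008, -0.108, 0.994], [-0.009, 0.994, 0.108], [-1.0, -0.008, -0.009]]
force: [1.4, 0.5, 0.7]
width: 0.006
```

Run:
```python
from h import *
import cv2
rep([0,-85,150])
for n in("side","top"):
    a=arm.snapshot(n)[:,:,::-1]; cv2.imwrite(f"pics/{n}5f.png",a)
s=cv2.imread("pics/side5f.png")[160:290,200:340];cv2.imwrite("pics/side5.png",s.repeat(4,0).repeat(4,1))
s=cv2.imread("pics/top5f.png")[205:310,110:310];cv2.imwrite("pics/top5.png",s.repeat(4,0).repeat(4,1))
```

```text
t 4.7333 tip local [ -5.918  47.871 216.768] w 0.005804136140858788 F [1.406 0.453 0.69 ]
dr needed [ 0.002 -0.009  0.008]
tool axes in local (cols)
 [[-0.009 -0.002  1.   ]
 [-0.008  1.     0.002]
 [-1.    -0.008 -0.009]]
dp tool to target [  67.765 -132.346    6.335] 3.568838526297456
```

View pics/side5.png

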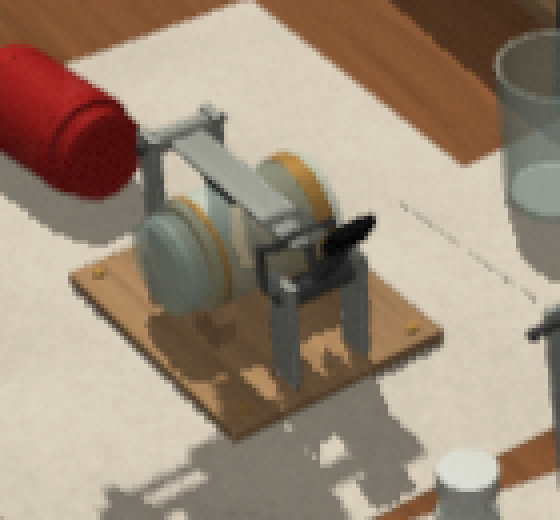

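View pics/top5.png

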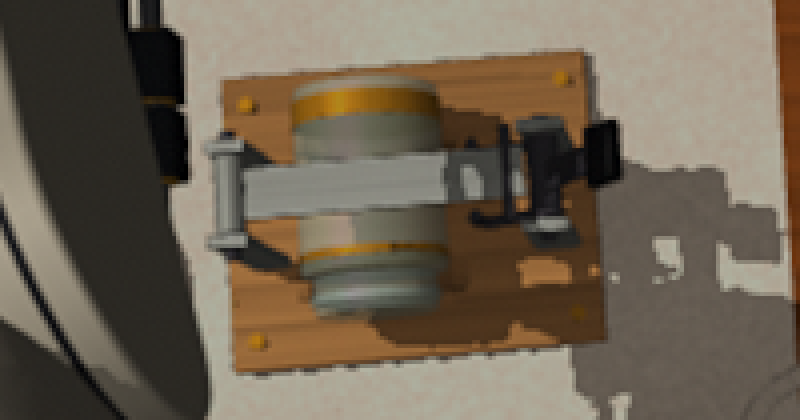

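Run:
```python
from h import *
tc=lambda u,v:(110+u/4-.4,205+v/4-.4)
sc=lambda u,v:(200+u/4-.4,160+v/4-.4)
p,e=tri([("top",tc(507,173)),("side",sc(297,239))]);print("pin local",Rc.T@(p-O),e)
for n,c in(("top",lambda q:(q-[110,205])*4),("side",lambda q:(q-[200,160])*4)):
    print(n,"pin strap0",c(proj(n,Rc@[0,-70,94]+O)),"strap.1",c(proj(n,Rc@[0,-70,106.7]+O)))
    for q in(0,.1,.2):
        f=1.1-q;print(n,q,c(proj(n,Rc@[0,-85-72*np.cos(f),70+72*np.sin(f)]+O)))
```

```text
pin local [ -0.498 -67.175  90.402] [np.float64(1.7332220679724104), np.float64(1.7332220679726111)]
top pin strap0 [[509.025 172.007]] strap.1 [[505.868 167.6  ]]
top 0 [[606.125 148.363]]
top 0.1 [[620.618 148.521]]
top 0.2 [[634.192 148.982]]
side pin strap0 [[301.746 233.859]] strap.1 [[300.852 215.79 ]]
side 0 [[349.23  216.729]]
side 0.1 [[356.164 227.537]]
side 0.2 [[362.716 238.921]]
```

The strap pin triangulates to z 90 (angle about -0.03 rad): closed. The lever is still up, about 0 to 0.1. I move above it, on its inner side.

Request:
jog_arm(steps=[{"dr":[0,-0.009,0.008],"dp":[0,-22,1],"claw":0},{"dr":[0,0,0],"dp":[0,-30,1],"claw":0},{"dr":[0,0,0],"dp":[10,-30,1],"claw":0},{"dr":[0,0,0],"dp":[15,-25,1],"claw":0},{"dr":[0,0,0],"dp":[15,-15,1],"claw":0},{"dr":[0,0,0],"dp":[10,-5,0],"claw":0},{"dr":[0,0,0],"dp":[0,0,0],"claw":0}])

```text
time_s: 5.42
eef_pos: [540.3, 133.8, 348.8]
eef_rot: [[0.009, -0.122, 0.992], [0.005, 0.992, 0.122], [-1.0, 0.004, 0.009]]
force: [0.0, -0.8, -0.5]
width: 0.007
```

Run:
```python
from h import *
rep([0,-92,127])
```

```text
t 5.4167 tip local [  3.753 -77.045 166.843] w 0.007376326676997229 F [ 0.002 -0.819 -0.532]
dr needed [ 0.016  0.009 -0.004]
tool axes in local (cols)
 [[ 0.009 -0.016  1.   ]
 [ 0.004  1.     0.016]
 [-1.     0.004  0.009]]
dp tool to target [ 39.741 -15.059  -4.366] 1.024505731025753
```

Request:
jog_arm(steps=[{"dr":[0.016,0.009,0],"dp":[10,-2,-2],"claw":0},{"dr":[0,0,0],"dp":[14,-3,-2],"claw":0},{"dr":[0,0,0],"dp":[12,-4,0],"claw":0},{"dr":[0,0,0],"dp":[0,0,0],"claw":0}])

```text
time_s: 5.75
eef_pos: [536.8, 125.9, 310.7]
eef_rot: [[-0.002, -0.104, 0.995], [0.005, 0.995, 0.104], [-1.0, 0.005, -0.001]]
force: [-0.3, 0.1, -0.3]
width: 0.01
```

Run:
```python
from h import *
import cv2
rep([0,-115,117])
for n in("side",): cv2.imwrite(f"pics/{n}6.png",arm.snapshot(n)[160:290,200:340,::-1].repeat(4,0).repeat(4,1))
```

```text
t 5.75 tip local [ -2.529 -84.412 128.713] w 0.009825350211079133 F [-0.344  0.109 -0.269]
dr needed [-0.003 -0.001 -0.005]
tool axes in local (cols)
 [[-0.001  0.003  1.   ]
 [ 0.005  1.    -0.003]
 [-1.     0.005 -0.001]]
dp tool to target [ 11.562 -30.638   2.621] 0.7878119889945904
```

View pics/side6.png

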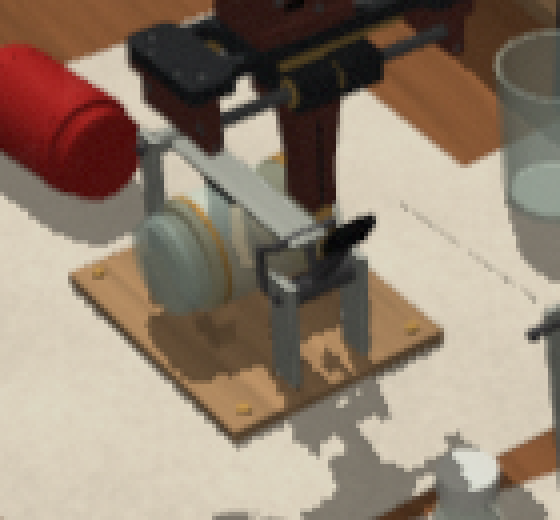

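The finger is behind and inside the grip, just clear of it. I sweep the lever outward and down.

Request:
jog_arm(steps=[{"dr":[0,0,-0.004],"dp":[1,-8,1],"claw":0},{"dr":[0,0,0],"dp":[1,-7,1],"claw":0},{"dr":[0,0,0],"dp":[4,-8,0],"claw":0},{"dr":[0,0,0],"dp":[6,-8,0],"claw":0},{"dr":[0,0,0],"dp":[7,-6,0],"claw":0},{"dr":[0,0,0],"dp":[8,-6,0],"claw":0}])

```text
time_s: 6.3
eef_pos: [544.8, 83.7, 286.9]
eef_rot: [[0.004, -0.107, 0.994], [0.004, 0.994, 0.107], [-1.0, 0.003, 0.004]]
force: [-2.8, 4.1, 2.1]
width: 0.001
```

Run:
```python
from h import *
import cv2
rep([0,-138,74])
for n in("side",): cv2.imwrite(f"pics/{n}7.png",arm.snapshot(n)[160:290,200:340,::-1].repeat(4,0).repeat(4,1))
```

```text
t 6.3 tip local [   1.889 -127.516  104.853] w 0.0009642017207201061 F [-2.82   4.078  2.074]
dr needed [ 0.     0.004 -0.003]
tool axes in local (cols)
 [[ 0.004 -0.     1.   ]
 [ 0.003  1.     0.   ]
 [-1.     0.003  0.004]]
dp tool to target [ 30.81  -10.583  -2.024] 0.7827356339149198
```

View pics/side7.png

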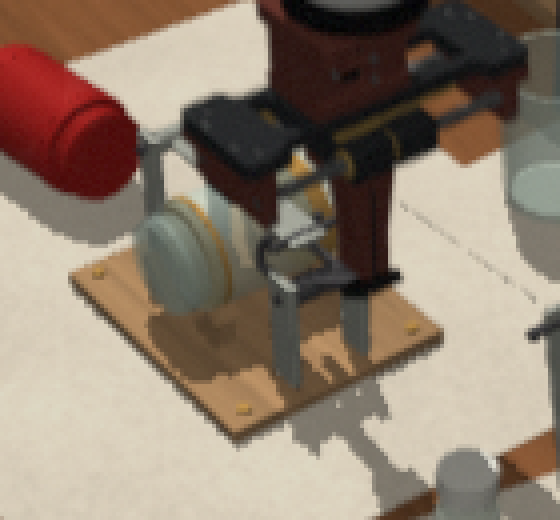

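Request:
jog_arm(steps=[{"dr":[0,0,0],"dp":[7,-4,-1],"claw":0},{"dr":[0,0,0],"dp":[8,-3,-1],"claw":0},{"dr":[0,0,0],"dp":[8,-2,0],"claw":0},{"dr":[0,0,0],"dp":[5,-1,0],"claw":0},{"dr":[0,0,0],"dp":[3,0,0],"claw":0}])

```text
time_s: 6.77
eef_pos: [545.7, 71.4, 254.1]
eef_rot: [[0.008, -0.104, 0.995], [0.005, 0.995, 0.104], [-1.0, 0.004, 0.008]]
force: [-17.6, 2.6, 68.4]
width: 0.003
```

Run:
```python
from h import *
rep([0,-138,74])
```

```text
t 6.7667 tip local [   2.118 -139.778   72.099] w 0.0026720118253189392 F [-17.568   2.61   68.387]
dr needed [-0.002  0.008 -0.004]
tool axes in local (cols)
 [[ 0.008  0.002  1.   ]
 [ 0.004  1.    -0.002]
 [-1.     0.004  0.008]]
dp tool to target [-1.911  1.78  -2.107] 0.08047103025781054
```

Tip at z 72 and 68 N, so the lever is at its stop. I lift off.

Request:
jog_arm(steps=[{"dr":[0,0,0],"dp":[-1.5,0,0],"claw":0},{"dr":[0,0,0],"dp":[-8,0,0],"claw":0},{"dr":[0,0,0],"dp":[-20,0,0],"claw":0},{"dr":[0,0,0],"dp":[-35,0,0],"claw":0},{"dr":[0,0,0],"dp":[-35,0,0],"claw":0},{"dr":[0,0,0],"dp":[-35,0,0],"claw":0},{"dr":[0,0,0],"dp":[0,0,-35],"claw":0},{"dr":[0,0,0],"dp":[0,0,-35],"claw":0},{"dr":[0,0,0],"dp":[0,0,-35],"claw":0},{"dr":[0,0,0],"dp":[0,0,-20],"claw":0},{"dr":[0,0,0],"dp":[0,0,0],"claw":0},{"dr":[0,0,0],"dp":[0,0,0],"claw":0}])

```text
time_s: 7.77
eef_pos: [416.1, 54.6, 390.7]
eef_rot: [[0.003, -0.108, 0.994], [-0.003, 0.994, 0.108], [-1.0, -0.004, 0.002]]
force: [-0.3, -0.9, -0.8]
width: 0.007
```

Run:
```python
from h import *
import cv2
rep()
for n in("side","top"): cv2.imwrite(f"pics/{n}8f.png",arm.snapshot(n)[:,:,::-1])
s=cv2.imread("pics/side8f.png")[160:290,200:340];cv2.imwrite("pics/side8.png",s.repeat(4,0).repeat(4,1))
s=cv2.imread("pics/top8f.png");cv2.imwrite("pics/top8.png",s)
for n,c in(("top",lambda q:q),("side",lambda q:(q-[200,160])*4)):
    for f in(0,.15): print(n,f,c(proj(n,Rc@[0,-85-72*np.cos(f),70+72*np.sin(f)]+O)))
    print(n,"pin",c(proj(n,Rc@[0,-70,94]+O)),c(proj(n,Rc@[0,-70,102]+O)))
```

```text
t 7.7667 tip local [-129.478 -143.994  208.656] w 0.007377584604560185 F [-0.26  -0.866 -0.829]
dr needed [0.001 0.002 0.004]
tool axes in local (cols)
 [[ 0.002 -0.001  1.   ]
 [-0.004  1.     0.001]
 [-1.    -0.004  0.002]]
top 0 [[284.328 246.032]]
top 0.15 [[283.783 245.143]]
top pin [[237.256 248.002]] [[236.762 247.311]]
side 0 [[394.263 344.804]]
side 0.15 [[393.112 328.91 ]]
side pin [[301.746 233.859]] [[301.185 222.504]]
```

View pics/side8.png

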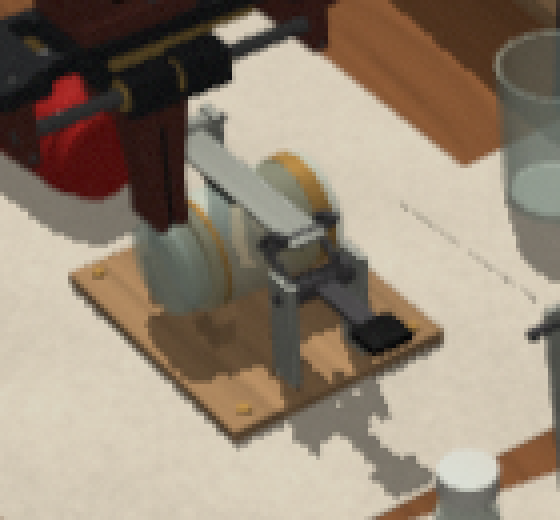

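View pics/top8.png

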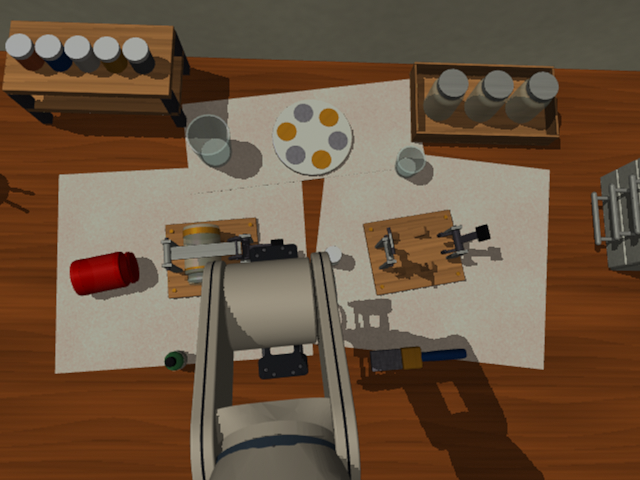

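The side view shows the claws over the strap pin. The middle of the lever's outer edge is at crop (397,344), against (394,345) predicted for level. The jar and the neighbouring things look unmoved, and the arm touches nothing, so I hand in.

```bash
python3 -c "
from station import arm
print(arm.job_done()); print(arm.state()['time_s'])"
```

```text
the job is handed in; nothing more can be done
None
the job is handed in; nothing more can be done
```

The jar is clamped and locked, and I handed the job in at about 7.9 s; no verdict is reported back. With the shut fingers I swept the left cradle's strap down onto the jar, then pushed that cradle's cam lever down to its stop, lifted off and moved away.

Last checks:
- **Strap:** before I pushed the lever, the strap's cross pin triangulated to 90 mm above the table. That is about -0.03 rad, with 0.06 as the limit, and a few millimetres of reading error. In the last side picture the claws are over the pin.
- **Lever:** its outer edge in the side view is within about 3 enlarged pixels (under one camera pixel) of where a level lever would be. The top view did not show it, because the arm was in the way.
- **Jar and surroundings:** the jar, the empty cradle and the things in view look unmoved. I judged this by eye, not by measurement. The tape and part of the jar and paint pot were hidden by the arm in the last pictures.
- **Forces:** the highest wrist readings I saw were about 41 N on the strap and 71 N on the lever stop, both at the fingertips and below the 120 N limit. These are readings at the end of each move; I did not see the peaks in between. After lift-off the force was near zero.

No check failed; the two camera fits of the cradle's position differed by about 3 mm.

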